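Dot-mark a stone blank with a hand punch in the marking fixture

ROBOT

A 6-joint arm with a two-finger parallel gripper is mounted at the origin on a cart in front of the work surface, level with it; the furniture and walls round the work are solid. World frame = base frame: x ahead of the robot, y to its left, z up, the work surface at z = 0. Lengths are in m, angles in degrees, forces in N, time in s.
With the tool pointing down it reaches from about 0.425 to 0.925 m from the base axis. Payload 12.5 kg.
Tool frame: the origin (TCP) lies at the very end of the fingers, on their centre line; the grasp point (between the pads) lies grip_point_offset behind it (grip_point_offset is the distance from the TCP to the grasp point, in m); z points along the fingers, x is the direction in which the jaws open and shut, and the axes are right-handed (so a half turn about z gives the same grasp; the last joint's range is limited). The gripper opens to 85 mm and grips with 20 to 120 N. Pads are 22 mm wide; open, the fingers measure 114 mm over their backs; the gripper's body (76 mm by 85 mm) begins 54 mm behind the grasp point. The pads swing forward as they close: fully open they stand 13 mm farther back than shut.
Start: joints at [-81.051, 28.126, 89.318, -0, 62.55, -6.05], TCP at [0.162, -0.604, 0.193] pointing down, gripper open.
Joint ranges: [-177.58, 177.58], [-47.91, 125.51], [2.72, 160], [-65.01, 245.01], [3.68, 167.84], [-153.87, 153.87]. Speed limits (degrees/s): [127.2, 127.2, 159.86, 180, 180, 180].

INTERFACE

Orientations are given as [roll, pitch, yaw] about the fixed x, y, z axes, in that order (R = Rz(yaw) Ry(pitch) Rx(roll)).
In Python, from cell import * gives the robot as it stands.
- The arm moves only by the tool servo_tool, never from a script. Its argument "series" is a list of rows, each a list of 3 entries, a list of its own where there are three numbers: the shift along the tool's x, y, z in m, then the turn about the tool's z in rad, then the closure, from -1 (fully open) to 1 (shut). In form: [[[x, y, z], roll, fingers], ...]. A call has 1 to 12 rows; each row is the pose to reach, as a shift and turn from the pose measured when the call began, along the tool's axes at that moment; what a row does not reach only later rows make up. A row lasts 1/8 s, in which the tool goes at most 62.5 mm and 10.7 degrees, less where a joint would pass 70% of its speed; a pose out of reach is approached as far as the arm can. A call with a gripper value outside its range is refused whole. The fingers move at their own pace and stop on an object; "squeeze" is the grip in N (left out, the last holds). Time passes only in rows, so rows that repeat a pose let the fingers close. It gives the time, the measured TCP pose, the force and the opening at its end, in the units of the state.
- state(): the state, without advancing time (a new reading comes with each control period).
- read_camera(name): name is "scene" or "side" or "wrist"; returns the picture (400x640x3 uint8, blue, green, red); there is no depth.
- camera_params(name): a dict with "fovy" (degrees; the focal length in pixels is half the picture's height over the tangent of half this angle, whatever the lens; pixels are square), "cx", "cy" (the principal point, pixels), "D" ([k1, k2, p1, p2, k3] as OpenCV has them; the pictures are not rectified), "pose" (4x4, takes a point from camera to world coordinates); the wrist camera has in their place "tool_from_camera" (4x4, takes a point from camera to tool coordinates, whose origin is the TCP and whose axes are the tool frame's). Camera axes: x right, y up, looking along -z (the intrinsics and any distortion apply to the point x, -y, -z); pixel columns grow to the right and rows downward; lengths in m; the calibration is good to about 2 mm. A picture is of the moment at which its call begins: read the wrist's pose just before it. camera_params takes no time and is no camera call.
- sign_off(): hands the job in, once; it reports no verdict.
The state is a dict: "time": time; "joint_positions": joint angles; "joint_vel": joint speeds; "effort": joint torques, N m; "position": TCP position; "tcp_rot": TCP orientation; "ft_force": force on the tool from outside, world axes, zero at the start; "wrist_torque": the same for the moment, N m; "width": opening from 0.0 (shut) to 1.0 (fully open).
Only numpy, scipy, OpenCV 4.12 (cv2) and the standard library are available. Lean on these libraries where they do the work, as an engineer would, in place of code of your own. Each camera call takes 0.05 s, during which the arm holds its last target. There are 200 camera calls.

TASK

Take the square-handled flat-faced punch out of the wooden tool stand, set its flat face on the middle of the brass plunger of the marking fixture and press the plunger fully down, straight and without sliding, keeping up a steady push of about 17 N for a good second, never pressing harder than 25 N and touching the fixture with nothing but the punch. Then lift the punch straight off and put it back upright and fully home in the empty socket of the stand, leaving the scriber in its own socket.

Things in the scene. Friction and masses are not known exactly. Their poses are not given: they have to be found in the camera images.
- punch: steel punch standing in the stand, the tool with the square handle. Origin: centre of its flat working face (its bottom end, 12 mm diameter); z points up along it. Round shank 12 mm diameter from z = 0 to 45 mm, then a square handle 20 x 20 mm (sides along its x and y) from z = 45 to 103 mm. 0.13 to 0.23 kg.
- scriber: pointed scriber in the other socket: round waisted wooden handle 15 to 23 mm thick and 86 mm overall height. Origin at its point, z up. Not needed; leave it there.
- tool_stand: fixed wooden block 76 x 150 x 46 mm (x, y, z) on 10 mm rubber feet, long along its y. Origin: on the bench under its centre. Two vertical through holes of 17 mm diameter at y = -36 and y = +36 mm, x = 0; a tool stands in each, its handle resting on the block's top (z = 56 mm), so that a seated punch has its working face 11 mm above the bench. Which tool is in which hole varies.
- socket_a (a point): centre of the mouth of the stand's hole at y = -36 mm, on the block's top
- socket_b (a point): centre of the mouth of the stand's hole at y = +36 mm, on the block's top
- fixture: fixed marking fixture, base plate 104 x 150 mm on 10 mm rubber feet: a stone blank lies in the dark steel base under a grey bridge (along its y) that carries an upright brass plunger in its middle, between two steel pillars at y = +-60 mm that end 100 mm above the bench. Origin: on the bench under its centre, z up.
- press_axis (a point): point on the plunger's vertical axis, 90 mm above the bench: where the middle of the plunger's top stands with the thinnest blank and nothing pressed. Blanks differ by up to 18 mm in thickness and carry the bridge with them, so the plunger's real top is 0 to 18 mm above this point; it is not measured, find it by touch.
- plunger (a joint): how far the brass plunger (20 mm diameter, flat top, 12 mm proud of its 34 mm steel bush before pressing) has been pushed down, 0 to 0.006 m (solid stop). It starts to move at about 8 N, needs about 1 N more per mm (14 N at the stop) and stays where it is left.
Things that resemble listed ones, but are neither listed nor needed, are in the scene too. What is meant by the punch is not green, and is the smaller of those in its own colour.

How it is judged (in metres and radians):
On the way, in this order (a step that is already met when the one before it is completed fails the run):
1. the punch is out of the stand (height (world z) of punch above 0.06 m), for 0.1 s.
2. the punch, upright within 6 degrees and within 5 mm of the plunger's axis, pushes on the fixture with 12 to 22 N for 0.7 s without a break, with the plunger at least 5 mm down (contact force between punch and fixture between 12 and 22 N and angle between punch's own z axis and vertical below 0.105 rad and horizontal distance between punch and press_axis below 0.005 m and value of joint plunger above 0.005 m), for 0.7 s.
At the end, for the whole second after the job is handed in: The plunger is at least 5 mm down (of 6 mm); the punch stands released, at rest and upright within 7 degrees in a socket of the stand, within 6 mm of its centre, seated within 4 mm of fully home; the scriber is still in its socket ((horizontal distance between punch and socket_a below 0.006 m or horizontal distance between punch and socket_b below 0.006 m) and height (world z) of punch below 0.015 m and angle between punch's own z axis and vertical below 0.12 rad and linear speed of punch below 0.02 m/s and value of joint plunger above 0.005 m and horizontal distance between scriber and tool_stand below 0.045 m and height (world z) of scriber below 0.016 m); the robot touches nothing.
It fails at once if the punch presses on the fixture with more than 25 N (contact force between punch and fixture above 25 N).
It fails at once if the punch presses on the fixture (over 3 N) more than 5 mm off the plunger's axis (contact force between punch and fixture above 3 N and horizontal distance between punch and press_axis above 0.005 m).
It fails at once if the punch presses on the fixture (over 3 N) more than 7 degrees out of upright (contact force between punch and fixture above 3 N and angle between punch's own z axis and vertical above 0.122 rad).
It fails at once if the fingers or the arm push on the fixture (contact force between any of the fingers, the arm and fixture above 3 N).
It fails at once if the scriber is taken out of its socket (height (world z) of scriber above 0.035 m).
It also fails if it takes over 64 s, if anything falls off the work surface, if the arm or the gripper's body presses on something with over 40 N, if the wrist force passes 120 N, or if a joint passes its speed limit or range.

## Working session

There is one attempt and no reset: what is moved stays moved. The work goes in short steps, Python scripts to look and compute and a tool call to move; the robot and the scene stay as the last step left them, time stands still between calls to the robot, and variables do not carry over. Pictures are saved under pics/ and viewed, about 8 in all and at most 12, crops included, and the job is handed in when it is done.

Besides the shell and the picture viewer there is one more tool, called as a command line: name --argument value ..., lists and objects as JSON in quotes. servo_tool: Moves the arm, as the interface text tells. Its arguments: {"type":"object","properties":{"series":{"type":"array"},"squeeze":{"type":"number"}},"required":["series"]}

```bash
mkdir -p pics
python3 - <<'E'
from cell import *
import cv2,numpy as np
s=state();print(s)
for n in("scene","side","wrist"):
    cv2.imwrite(f"pics/{n}0.png",read_camera(n)); print(n,camera_params(n))
E
```

```text
{'time': 0.0, 'joint_positions': array([-8.10486753e+01,  2.81656663e+01,  8.93505014e+01, -3.00829069e-04,
        6.25517543e+01, -6.04870932e+00]), 'joint_vel': array([-0.00835866, -0.02637324,  0.00183815, -0.0593251 , -0.0557642 ,
        0.00152866]), 'effort': array([-2.59019062e-04, -6.18442869e+01, -2.61589336e+01,  9.66244556e-06,
        4.03797749e-03, -2.91040442e-05]), 'position': array([ 0.16175653, -0.6034105 ,  0.19190905]), 'tcp_rot': array([-1.79993108e+02,  6.75719541e-02, -7.49998231e+01]), 'ft_force': array([ 0.06077176, -0.14234388,  0.70529141]), 'wrist_torque': array([-0.00762827, -0.01439522, -0.01420185]), 'width': 1.0001920094613599}
scene {'fovy': 52.041814853583084, 'cx': 317.29119314044885, 'cy': 199.27054988387223, 'D': array([0.03373927, 0.        , 0.        , 0.        , 0.        ]), 'pose': array([[-0.66495198,  0.43534788, -0.60688639, -0.05702662],
       [-0.74683615, -0.39696242,  0.53353219,  0.43136317],
       [-0.00863898,  0.80801798,  0.58909448,  0.56347662],
       [ 0.        ,  0.        ,  0.        ,  1.        ]])}
side {'fovy': 5
[... 228 characters left out ...]
2591744 ,  0.46086179, -0.84878445, -0.75650474],
       [-0.01739215,  0.87644355,  0.48119041,  0.49350098],
       [ 0.        ,  0.        ,  0.        ,  1.        ]])}
wrist {'fovy': 64.59902649067105, 'cx': 315.36880187850204, 'cy': 201.36183106320541, 'D': array([-0.04237564,  0.        ,  0.        ,  0.        ,  0.        ]), 'tool_from_camera': array([[ 9.99999876e-01, -4.51936102e-04,  2.07298843e-04,
        -1.38145162e-03],
       [-3.63789233e-04, -9.49239756e-01, -3.14553259e-01,
        -8.10169295e-02],
       [ 3.38934277e-04,  3.14553145e-01, -9.49239803e-01,
        -1.80188646e-01],
       [ 0.00000000e+00,  0.00000000e+00,  0.00000000e+00,
         1.00000000e+00]])}
```

View pics/scene0.png

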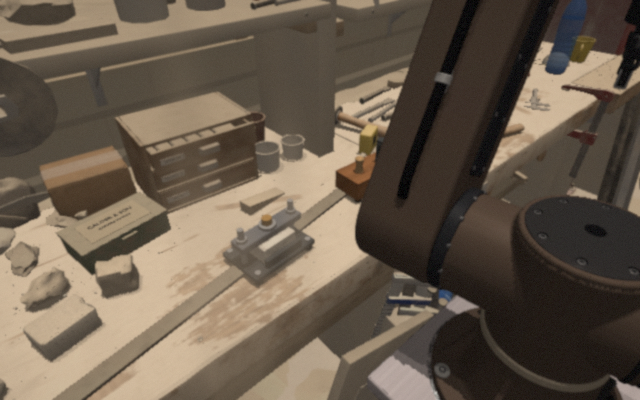

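View pics/side0.png

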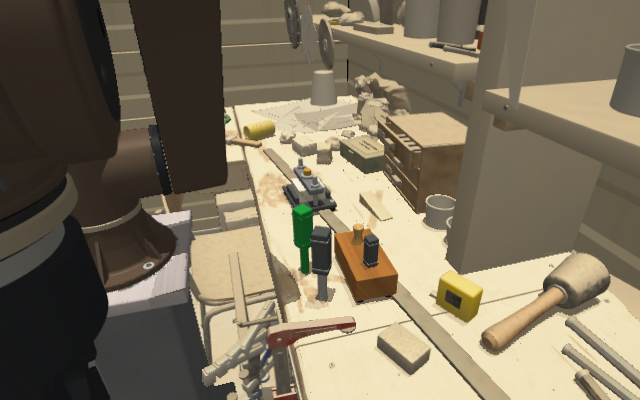

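Side picture: the candidates for the punch are the green one at (303,240), standing on the bench, a large dark grey one at (321,260), and a smaller dark one at (370,250) in the stand's near hole. The one in the stand fits: it isn't green, and it's the smaller of the two greys. The scriber is at (358,235) and the fixture's plunger at (307,172); in the scene picture the plunger is at (267,219) and the scriber at (360,163). I'll confirm this in an enlarged crop.

```bash
cat > h.py <<'E'
from cell import *
import cv2,numpy as np
from scipy.spatial.transform import Rotation as R
def par(n,s=None):
    p=camera_params(n);f=200/np.tan(np.radians(p["fovy"]/2))
    K=np.array([[f,0,p["cx"]],[0,f,p["cy"]],[0,0,1]])
    if "pose" in p:T=p["pose"]
    else:
        s=s or state();T=np.eye(4);T[:3,:3]=R.from_euler("xyz",s["tcp_rot"],degrees=True).as_matrix();T[:3,3]=s["position"];T=T@p["tool_from_camera"]
    return K,p["D"],T
def ray(P,uv):
    K,D,T=P
    x,y=cv2.undistortPoints(np.array([[uv]],float),K,D)[0,0]
    d=T[:3,:3]@np.array([x,-y,-1]);return T[:3,3],d/np.linalg.norm(d)
def atz(P,uv,z):
    o,d=ray(P,uv);return o+d*(z-o[2])/d[2]
def proj(P,X):
    K,D,T=P;q=(np.asarray(X,float).reshape(-1,3)-T[:3,3])@T[:3,:3]
    return cv2.projectPoints(q*[1,-1,-1],np.zeros(3),np.zeros(3),K,D)[0][:,0]
def crop(img,x,y,w,h,k,name):
    cv2.imwrite(name,cv2.resize(img[y:y+h,x:x+w],None,fx=k,fy=k,interpolation=cv2.INTER_CUBIC))
E
python3 - <<'E'
from h import *
a=cv2.imread("pics/side0.png")
c=lambda x,y,w,h,k:cv2.resize(a[y:y+h,x:x+w],None,fx=k,fy=k,interpolation=cv2.INTER_CUBIC)
cv2.imwrite("pics/c1.png",np.hstack([c(280,200,130,115,5)[:, :],])) if 0 else cv2.imwrite("pics/c1.png",c(270,150,140,160,3.7))
S=par("side");C=par("scene")
print("plunger side",[atz(S,(307,172),z) for z in(.09,.11)],"scene",[atz(C,(267,218),z) for z in(.09,.11)])
print("punch top",atz(S,(371,237),.114),"scriber top",atz(S,(358,228),.098))
E
```

```text
plunger side [array([0.45004019, 0.10043659, 0.09      ]), array([0.4408771 , 0.05796128, 0.11      ])] scene [array([0.44949869, 0.11030819, 0.09      ]), array([0.42810268, 0.12386979, 0.11      ])]
punch top [ 0.48432119 -0.244896    0.114     ] scriber top [ 0.48114902 -0.18868002  0.098     ]
```

View pics/c1.png

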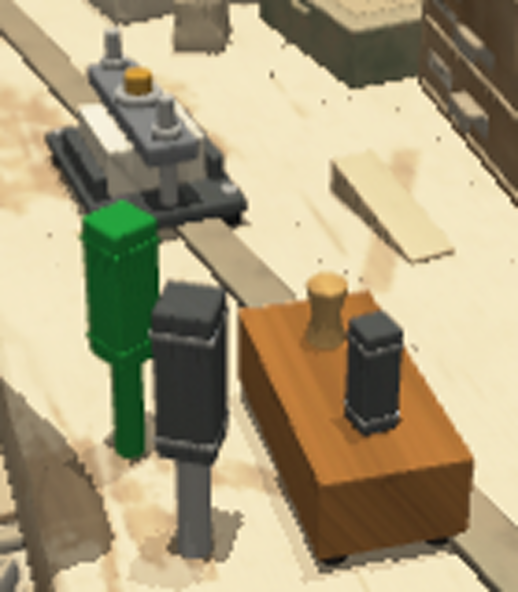

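The crop confirms it: the small dark grey square-handled tool stands in the near hole, with its top at crop (376,325). The waisted wooden scriber is in the far hole, at (327,283). The green one and the larger grey one stand loose on the bench, with their feet at crop (130,455) and (192,552).

Run:
```python
from h import *
S=par("side");C=par("scene")
u=lambda x,y:(270+x/3.7,150+y/3.7)
c=[atz(S,u(*q),.056) for q in((240,312),(372,293),(470,460),(322,488))]
for q in c:print(q.round(3))
d=c[0]-c[3];e=c[1]-c[2];print("centre",np.mean(c,0).round(4),"y axis yaw",np.degrees(np.arctan2(d[1],d[0])),np.degrees(np.arctan2(e[1],e[0])),np.linalg.norm(d),np.linalg.norm(e))
print("punch",atz(S,u(376,325),.114),"scr",atz(S,u(327,283),.098))
h=[atz(S,u(*q),.114) for q in((349,320),(374,311),(403,326),(377,342))]
for i in range(4):
    v=h[(i+1)%4]-h[i];print("edge",np.linalg.norm(v).round(4),np.degrees(np.arctan2(v[1],v[0])).round(1))
print("feet",atz(S,u(130,455),0),atz(S,u(192,552),0))
# tops on vertical above feet
for f,t in(((130,455),(122,218)),((192,552),(193,300))):
    F=atz(S,u(*f),0);print("top h",[ (z,proj(S,F+[0,0,z])[0].round(1),np.round(u(*t),1)) for z in(.12,.15,.18)])
# plunger triangulate
A=ray(S,u(137,74));B=ray(C,(267,217));M=np.stack([A[1],-B[1]],1);k=np.linalg.lstsq(M,B[0]-A[0],rcond=None)[0]
print("plunger",A[0]+k[0]*A[1],B[0]+k[1]*B[1])
print("pillars side z.1",atz(S,u(112,35),.1),atz(S,u(165,103),.1))
```

```text
[ 0.451 -0.137  0.056]
[ 0.527 -0.14   0.056]
[ 0.519 -0.286  0.056]
[ 0.446 -0.285  0.056]
centre [ 0.486  -0.2121  0.056 ] y axis yaw 87.9356734392498 86.8307570750408 0.14817426585595764 0.1463606323096459
punch [ 0.4844138  -0.24757882  0.114     ] scr [ 0.48359642 -0.18397227  0.098     ]
edge 0.0145 14.8
edge 0.0176 -61.6
edge 0.0184 -152.3
edge 0.0212 106.5
feet [ 3.79607520e-01 -1.71360552e-01  5.55111512e-17] [ 0.39246767 -0.25122436  0.        ]
top h [(0.12, array([302.6, 221.6]), array([303. , 208.9])), (0.15, array([301.9, 207.4]), array([303. , 208.9])), (0.18, array([301.2, 192.6]), array([303. , 208.9]))]
top h [(0.12, array([320.7, 245. ]), array([322.2, 231.1])), (0.15, array([320.3, 229.9]), array([322.2, 231.1])), (0.18, array([320., 214.]), array([322.2, 231.1]))]
plunger [0.45219002 0.10914429 0.09141359] [0.45128861 0.10895038 0.09057687]
pillars side z.1 [0.44635058 0.1609302  0.1       ] [0.45519761 0.04177987 0.1       ]
```

servo_tool --series '[[[-0.026,-0.04,-0.03],0,-1],[[-0.052,-0.08,-0.05],0,-1],[[-0.078,-0.12,-0.05],0,-1],[[-0.104,-0.16,-0.05],0,-1],[[-0.13,-0.2,-0.05],0,-1],[[-0.156,-0.24,-0.05],0,-1],[[-0.182,-0.28,-0.05],0,-1],[[-0.208,-0.32,-0.05],0,-1],[[-0.234,-0.36,-0.05],0,-1],[[-0.26,-0.403,-0.05],0,-1],[[-0.26,-0.403,-0.04],0,-1],[[-0.26,-0.403,-0.04],0,-1]]'

```text
time: 1.65
position: [0.4831, -0.248, 0.2314]
tcp_rot: [179.9, 0.1, -75.0]
ft_force: [-0.6, 0.3, -0.3]
width: 1.001
```

Run:
```python
from h import *
import cell
print([ (n,getattr(cell,n)) for n in dir(cell) if 'grip' in n.lower()])
s=state();print(s["time"],s["position"],s["tcp_rot"],s["width"])
w=read_camera("wrist");cv2.imwrite("pics/w1.png",w);P=par("wrist",s)
print(proj(P,[[.4844,-.2476,.114],[.4844,-.2476,.056],[.484,-.184,.098]]))
```

```text
[('grip_point_offset', 0.0187)]
1.65 [ 0.48313951 -0.24796548  0.23139045] [ 1.79923189e+02  1.24260180e-01 -7.49688955e+01] 1.0014540982822862
[[317.09802969 182.74907841]
 [316.96199895 169.59984279]
 [255.94899929 163.10745705]]
```

View pics/w1.png

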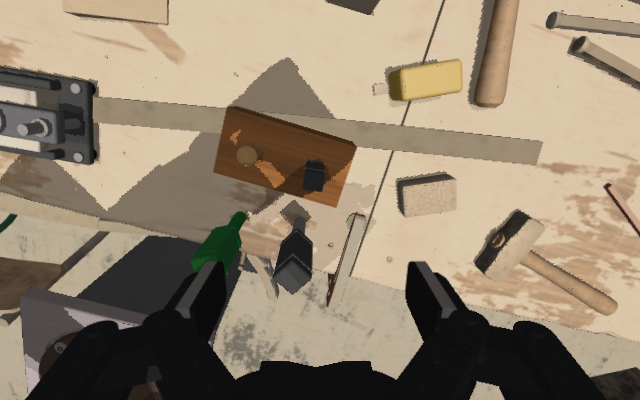

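The wrist picture shows the punch at (314,176), the scriber at (246,156) and the fixture's edge on the left. The large grey punch at (294,255) and the green one at (220,240) are on the near side. Next is an enlarged crop for the handle's yaw.

Run:
```python
from h import *
a=cv2.imread("pics/w1.png");a=cv2.convertScaleAbs(a,alpha=1.6,beta=20)
crop(a,280,145,60,60,10,"pics/c2.png")
```

```text
(no output)
```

View pics/c2.png

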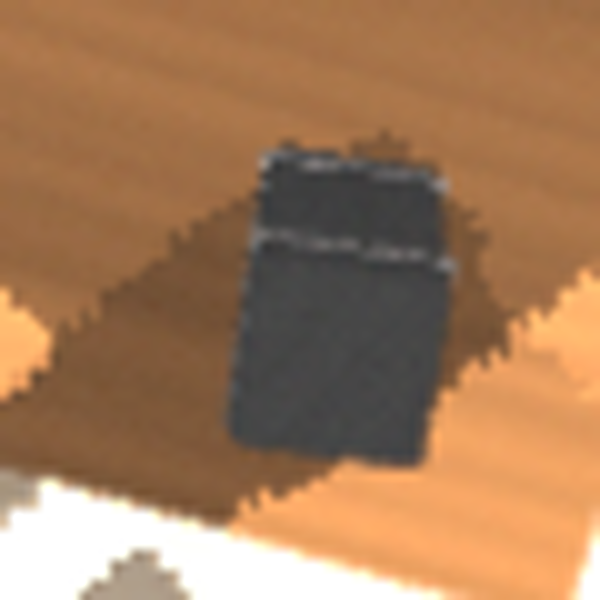

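The top face has crop corners (257,232), (452,263), (425,465) and (232,440).

Run:
```python
from h import *
s=state();P=par("wrist",s)
h=[atz(P,(280+x/10-.45,145+y/10-.45),.114) for x,y in((257,232),(452,263),(425,465),(232,440))]
m=np.mean(h,0);print(m)
for i in range(4):
    v=h[(i+1)%4]-h[i];print(np.linalg.norm(v).round(4),(np.degrees(np.arctan2(v[1],v[0]))%90).round(1))
Rm=R.from_euler("xyz",s["tcp_rot"],degrees=True).as_matrix()
print("shift tool",Rm.T@(m-s["position"]))
print("fixture edge corners",[atz(P,q,.02) for q in((92,84),(91,161))])
```

```text
[ 0.4864095  -0.24425013  0.114     ]
0.019 5.8
0.0204 8.1
0.0191 7.3
0.0209 7.7
shift tool [-0.0030742  -0.00443577  0.1178956 ]
fixture edge corners [array([0.50863047, 0.03638787, 0.02      ]), array([0.41320207, 0.03260068, 0.02      ])]
```

servo_tool --series '[[[-0.0025,-0.0036,0.0],0.067,0],[[-0.0025,-0.0036,0.02],0.134,0],[[-0.0025,-0.0036,0.04],0.134,0],[[-0.0025,-0.0036,0.06],0.134,0],[[-0.0025,-0.0036,0.075],0.134,0],[[-0.0025,-0.0036,0.09],0.134,0],[[-0.0025,-0.0036,0.1],0.134,0],[[-0.0025,-0.0036,0.1],0.134,0]]'

```text
time: 2.7
position: [0.4856, -0.245, 0.1314]
tcp_rot: [179.9, 0.1, -82.7]
ft_force: [-0.4, -1.0, -0.6]
width: 0.501
```

Run:
```python
from h import *
s=state();print(s["position"],s["tcp_rot"],s["width"])
crop(read_camera("wrist"),160,40,320,300,2.5,"pics/w2.png")
```

```text
[ 0.48558492 -0.24501057  0.13138072] [ 1.79897299e+02  1.20191534e-01 -8.27067684e+01] 0.5009057071043551
```

View pics/w2.png

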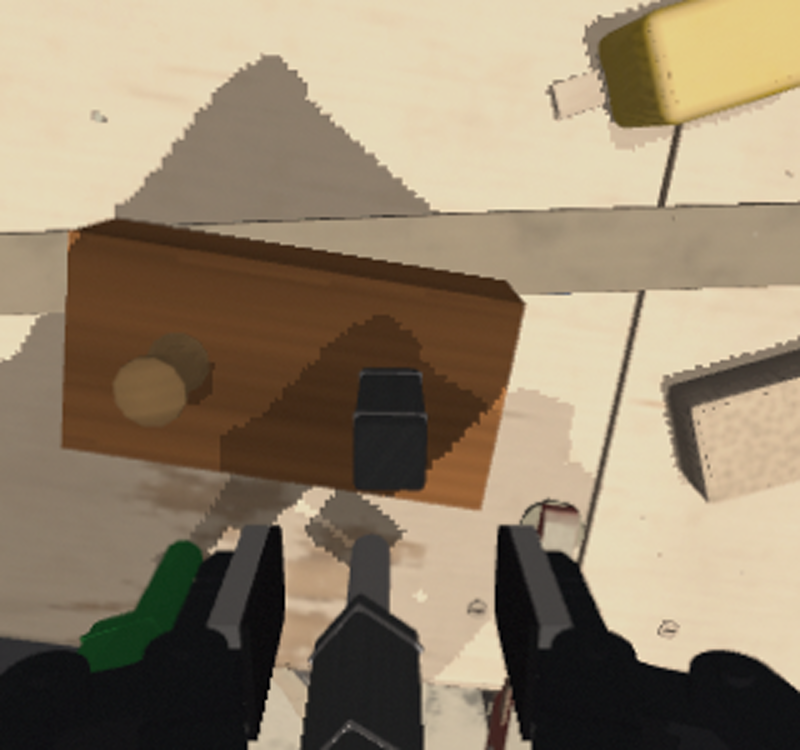

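The pads straddle the punch (pad tips at crop x 263 and 520, punch at 390). The punch's top corners are (356,413), (426,415), (425,490) and (353,488), and the large grey punch's neck foot is near (370,545).

Run:
```python
from h import *
s=state();P=par("wrist",s);u=lambda x,y:(160+x/2.5-.3,40+y/2.5-.3)
h=[atz(P,u(*q),.114) for q in((356,413),(426,415),(425,490),(353,488))];m=np.mean(h,0)
Rm=R.from_euler("xyz",s["tcp_rot"],degrees=True).as_matrix()
print(m,Rm.T@(m-s["position"]),[np.degrees(np.arctan2(*(h[i+1]-h[i])[1::-1]))%90 for i in range(3)])
print("scr",atz(P,u(150,392),.097))
for z in(0,.02):print("grey foot",atz(P,u(370,540),z))
print("stand corners",[atz(P,u(*q),.056).round(4) for q in((70,235),(523,303),(480,508),(63,447))])
```

```text
[ 0.48722055 -0.2436723   0.114     ] [-0.00121231 -0.0015715   0.0179005 ] [np.float64(5.622358632902035), np.float64(7.4511671580962116), np.float64(5.625589626314991)]
scr [ 0.48995526 -0.17402755  0.097     ]
grey foot [ 0.39926832 -0.24599438  0.        ]
grey foot [ 0.40996128 -0.24520585  0.02      ]
stand corners [array([ 0.5252, -0.135 ,  0.056 ]), array([ 0.5218, -0.2831,  0.056 ]), array([ 0.4469, -0.2812,  0.056 ]), array([ 0.4512, -0.1328,  0.056 ])]
```

servo_tool --series '[[[-0.001,-0.0013,0.012],0.015,0],[[-0.001,-0.0013,0.024],0.015,0],[[-0.001,-0.0013,0.036],0.015,0],[[-0.001,-0.0013,0.048],0.015,0],[[-0.001,-0.0013,0.058],0.015,0],[[-0.001,-0.0013,0.062],0.015,0],[[-0.001,-0.0013,0.062],0.015,0]]'

```text
time: 3.62
position: [0.4869, -0.2439, 0.0697]
tcp_rot: [179.9, 0.1, -83.6]
ft_force: [-0.3, -0.7, 0.1]
width: 0.496
```

servo_tool --series '[[[0,0,0],0,0.3],[[0,0,0],0,0.5],[[0,0,0],0,0.7],[[0,0,0],0,1],[[0,0,0],0,1],[[0,0,0],0,1],[[0,0,0],0,1]]' --squeeze 90

```text
time: 4.5
position: [0.4873, -0.2442, 0.0704]
tcp_rot: [180.0, 0.0, -83.6]
ft_force: [-0.4, -1.1, 5.0]
width: 0.188
```

servo_tool --series '[[[0,0,-0.01],0,1],[[0,0,-0.02],0,1],[[0,0,-0.035],0,1],[[0,0,-0.05],0,1],[[0,0,-0.065],0,1],[[0,0,-0.08],0,1],[[0,0,-0.095],0,1],[[0,0,-0.11],0,1],[[0,0,-0.125],0,1],[[0,0,-0.14],0,1],[[0,0,-0.14],0,1]]'

```text
time: 5.88
position: [0.4877, -0.2445, 0.2116]
tcp_rot: [-179.9, -0.0, -83.6]
ft_force: [-0.5, 0.1, -2.2]
width: 0.19
```

Run:
```python
from h import *
s=state();print(s["position"],s["tcp_rot"],s["width"],s["ft_force"])
a=read_camera("wrist");b=read_camera("side")
cv2.imwrite("pics/w3f.png",a);cv2.imwrite("pics/s3f.png",b)
k=lambda i,x,y,w,h:cv2.resize(i[y:y+h,x:x+w],(400,600),interpolation=cv2.INTER_CUBIC)
cv2.imwrite("pics/c3.png",np.hstack([k(a,240,160,160,240),k(b,320,90,120,180)]))
```

```text
[ 0.48770164 -0.24451586  0.21158779] [-1.79931408e+02 -3.02539861e-02 -8.35622574e+01] 0.19035191420767286 [-0.50855116  0.07817163 -2.20470962]
```

View pics/c3.png

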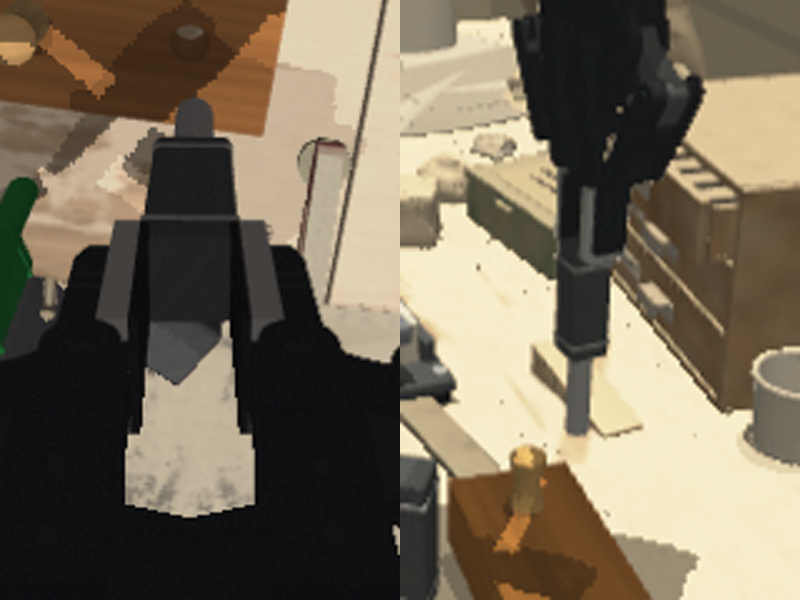

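The punch is held upright between the pads. The side crop shows its face at (577,432), which is full picture (373.1,219.6), and the empty socket is at wrist (316,176).

Run:
```python
from h import *
s=state();W=par("wrist",s);S=par("side")
t=s["position"];f=t+[0,0,-.0594]
print("pred side face",proj(S,f),"meas 373.1 219.6; at z:",atz(S,(373.1,219),f[2]),f)
print("pred side handle: bottom,top",proj(S,f+[0,0,.045]),proj(S,f+[0,0,.103]))
th=np.linspace(0,2*np.pi,24);ring=f+np.stack([.006*np.cos(th),.006*np.sin(th),0*th],1)
p=proj(W,ring);print("wrist face rim: minrow",p[p[:,1].argmin()],"cols",p[:,0].min(),p[:,0].max(),"meas tip",(240+194/2.5,160+97/2.5),"cols",240+177/2.5,240+213/2.5)
c=[[sx*.01,sy*.01,0] for sx,sy in((1,1),(1,-1))]
Rz=R.from_euler("z",6.4,degrees=True).as_matrix()
print("handle bottom corners",proj(W,f+[0,0,.045]+np.array(c)@Rz.T),"meas",(240+157/2.5,160+140/2.5),(240+232/2.5,160+145/2.5))
print("socket",atz(W,(240+190/2.5,160+42/2.5),.056))
```

```text
pred side face [[373.40973466 218.44359151]] meas 373.1 219.6; at z: [ 0.486024   -0.24568441  0.1508237 ] [ 0.48718585 -0.2441721   0.1508237 ]
pred side handle: bottom,top [[374.72304385 194.9765169 ]] [[376.53911937 162.23490083]]
wrist face rim: minrow [318.1139641  195.87128048] cols 309.747296501352 324.7316540736604 meas tip (317.6, 198.8) cols 310.8 325.2
handle bottom corners [[302.3123135  210.4984609 ]
 [332.87915711 210.53922627]] meas (302.8, 216.0) (332.8, 218.0)
socket [ 0.4850864  -0.24346874  0.056     ]
```

servo_tool --series '[[[-0.02,0,0],0,1],[[-0.055,-0.001,0],0,1],[[-0.095,-0.0015,0],0,1],[[-0.135,-0.002,0],0,1],[[-0.175,-0.003,0],0,1],[[-0.215,-0.003,0],0,1],[[-0.255,-0.004,0],0,1],[[-0.29,-0.0045,0],0,1],[[-0.32,-0.005,0],0,1],[[-0.343,-0.005,0],0,1],[[-0.354,-0.005,0.005],0,1],[[-0.354,-0.005,0.01],0,1]]'

```text
time: 7.48
position: [0.4519, 0.1086, 0.1999]
tcp_rot: [179.9, 0.1, -83.5]
ft_force: [-0.4, 0.2, -2.2]
width: 0.186
```

Run:
```python
from h import *
s=state();print(s["position"],s["tcp_rot"],s["width"],s["ft_force"])
a=read_camera("wrist");b=read_camera("side");c=read_camera("scene")
for n,i in(("w4",a),("s4",b),("c4",c)):cv2.imwrite(f"pics/{n}f.png",i)
t=s["position"]+[0,0,-.0594]
for n in("wrist","side","scene"):print(n,proj(par(n,s),[t,[.453,.108,.09]]).round(1))
k=lambda i,x,y,w,h:cv2.resize(i[y:y+h,x:x+w],(266,600),interpolation=cv2.INTER_CUBIC)
cv2.imwrite("pics/k4.png",np.hstack([k(a,251,90,133,300),k(b,280,100,53,120),k(c,240,130,53,120)]))
```

```text
[0.45192606 0.10864645 0.19991673] [ 1.79931478e+02  5.23717700e-02 -8.34883464e+01] 0.18630478339536463 [-0.35630227  0.19149658 -2.22210788]
wrist [[317.2 202.9]
 [317.8 184.9]]
side [[306.3 151.9]
 [307.5 170.7]]
scene [[264.7 194.8]
 [266.9 216.6]]
```

View pics/k4.png

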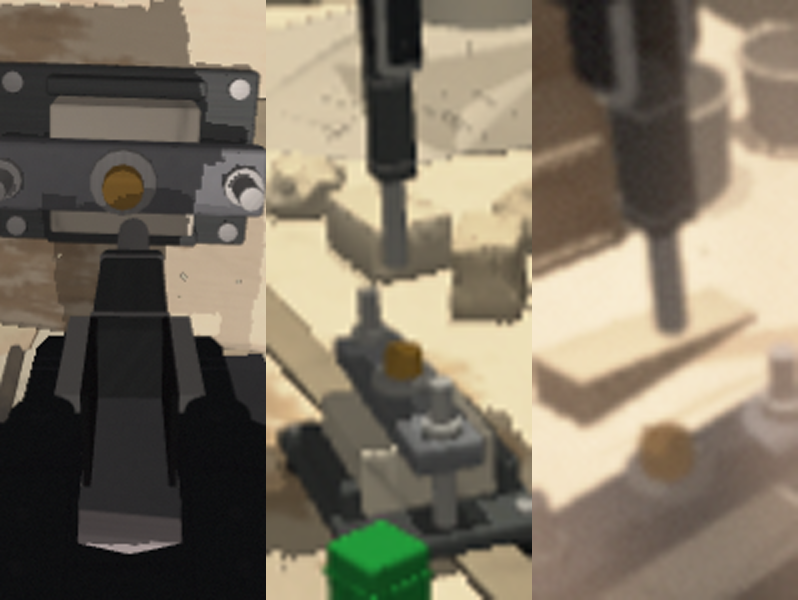

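Wrist: the plunger's top is at (312.5,183) and the shank tip is at column 317.5. Side: the punch face is at (305.9,151.4) and the plunger's top at (307.7,170.1). Scene: the face is at (267.7,194.8) and the plunger's top at (266.9,217.6). I'll compare the punch and plunger through the same cameras.

```bash
cat >> h.py <<'E'
from scipy.optimize import least_squares
def tri(obs):
    r=least_squares(lambda X:np.concatenate([(proj(P,X)[0]-uv)[m] for P,uv,m in obs]),[.45,.1,.1])
    return r.x,r.fun
E
python3 - <<'E'
from h import *
s=state();W,S,C=par("wrist",s),par("side"),par("scene");b=[0,1];c=[0]
print("tcp",s["position"])
print("tip",tri([(S,(305.9,151.4),b),(C,(267.7,194.8),b)]))
print("tip+w",tri([(S,(305.9,151.4),b),(C,(267.7,194.8),b),(W,(317.5,0),c)]))
print("plg",tri([(S,(307.7,170.1),b),(C,(266.9,217.6),b)]))
print("plg+w",tri([(S,(307.7,170.1),b),(C,(266.9,217.6),b),(W,(312.5,183),b)]))
# bush/pillars in wrist
f=s["position"]+[0,0,-.0594];th=np.linspace(0,6.28,40);p=proj(W,f+.006*np.stack([np.cos(th),np.sin(th),0*th],1));print("rim minrow",p[:,1].min(),"meas",90+218/2)
for z in(.09,.1):print("wrist plunger",atz(W,(312.5,183),z))
E
python3 - <<'E'
import cv2,numpy as np
import sys;sys.path.insert(0,".")
g=lambda n,x,y,w,h:cv2.resize(cv2.imread(f"pics/{n}f.png")[y:y+h,x:x+w],(390,590),interpolation=cv2.INTER_CUBIC)
cv2.imwrite("pics/k4b.png",np.hstack([g("w4",290,155,53,80),g("c4",247,165,39,59)]))
E
```

```text
tcp [0.45228216 0.10761749 0.20006326]
tip (array([0.44877893, 0.10500318, 0.14168971]), array([-0.57249832,  0.73436533, -0.38633555, -0.55366623]))
tip+w (array([0.44813073, 0.1066672 , 0.14203502]), array([-0.98652503,  0.39043819, -0.94744491, -0.19029841,  0.34157324]))
plg (array([0.45259165, 0.10909967, 0.08951019]), array([-0.48745343,  0.57444679, -0.33412042, -0.44028983]))
plg+w (array([0.45382458, 0.11147751, 0.08870751]), array([-0.21580966,  0.42901045, -1.73460628,  0.13058728,  0.66083863,
        0.48619595]))
rim minrow 195.7662106510434 meas 199.0
wrist plunger [0.45457843 0.11218119 0.09      ]
wrist plunger [0.45727166 0.1123785  0.1       ]
```

View pics/k4b.png

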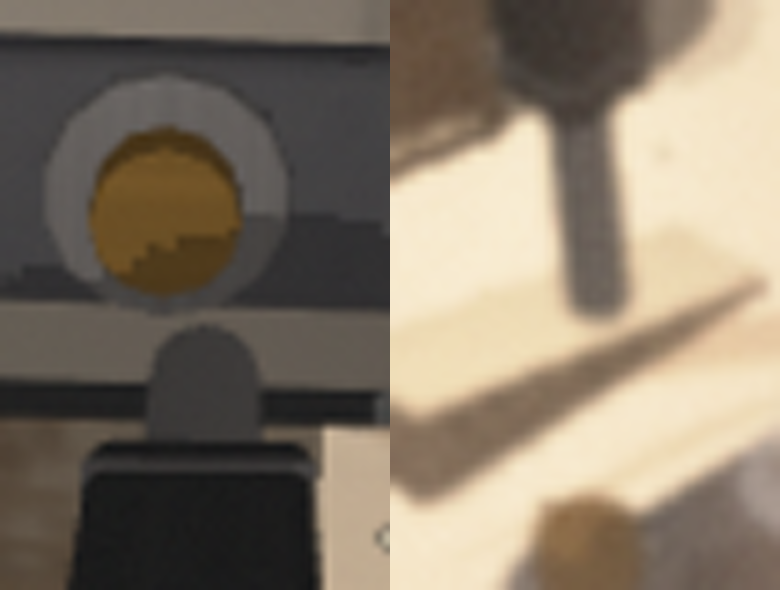

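servo_tool --series '[[[-0.002,-0.003,0.004],0,1],[[-0.0036,-0.0049,0.01],0,1],[[-0.0036,-0.0049,0.018],0,1],[[-0.0036,-0.0049,0.023],0,1],[[-0.0036,-0.0049,0.023],0,1],[[-0.0036,-0.0049,0.023],0,1]]'

```text
time: 8.38
position: [0.4568, 0.1117, 0.1772]
tcp_rot: [179.9, 0.0, -83.6]
ft_force: [1.2, -0.5, -1.6]
width: 0.184
```

Run:
```python
from h import *
s=state();print(s["position"],s["tcp_rot"],s["width"],s["ft_force"])
a=read_camera("wrist");b=read_camera("side");c=read_camera("scene")
for n,i in(("w5",a),("s5",b),("c5",c)):cv2.imwrite(f"pics/{n}f.png",i)
k=lambda i,x,y,w,h:cv2.resize(i[y:y+h,x:x+w],(266,600),interpolation=cv2.INTER_CUBIC)
cv2.imwrite("pics/k5.png",np.hstack([k(a,290,160,53,120),k(b,290,110,35,79),k(c,250,160,35,79)]))
f=s["position"]+[0,0,-.0594]
print([proj(par(n,s),[f,f+[0,0,.045]]).round(1).tolist() for n in("side","scene")])
```

```text
[0.45677855 0.11173984 0.17717585] [ 1.79920541e+02  4.78643818e-02 -8.35946595e+01] 0.18419301567013638 [ 1.22714182 -0.45536797 -1.62061275]
[[[308.2, 159.7], [307.6, 142.7]], [[262.8, 204.5], [260.5, 184.0]]]
```

View pics/k5.png

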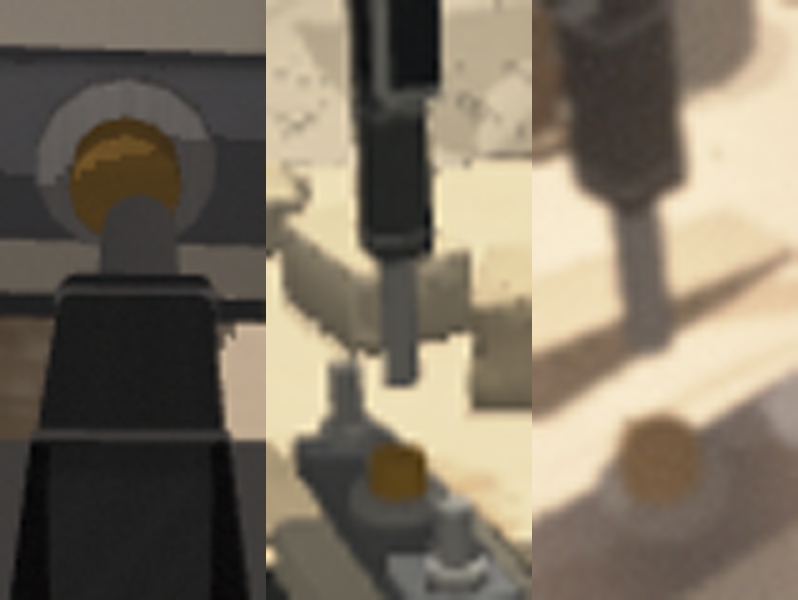

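Side: the tip is at (307.8,159.6) and the plunger's top at (307.3,170.0). Scene: (265.1,204.2) and (267.0,217.4). Wrist: tip column 318.0, plunger column 314.9.

Run:
```python
from h import *
s=state();W,S,C=par("wrist",s),par("side"),par("scene");b=[0,1];c=[0]
print("tcp",s["position"],s["ft_force"])
for n,o in(("sc",0),("scw",1)):
    t=tri([(S,(307.8,159.6),b),(C,(265.1,204.2),b)]+[(W,(318.0,0),c)]*o);p=tri([(S,(307.3,170.0),b),(C,(267.0,217.4),b)]+[(W,(314.9,0),c)]*o)
    print(n,t[0],p[0],p[0]-t[0],t[1].round(1),p[1].round(1))
f=s["position"]-[0,0,.0594]
for d in((0,0,0),(0,0,.005),(-.003,0,0)):
    th=np.linspace(0,6.28,60);p=proj(W,f+d+.006*np.stack([np.cos(th),np.sin(th),0*th],1));print(d,"rim minrow",p[:,1].min(),"meas 198.6")
for z in(.09,.095,.1):print(z,"wrist ring of plunger top, crop bbox",[((q.min(0)-[290,160])*5.02).round() .tolist()+((q.max(0)-[290,160])*5.02).round().tolist() for q in[proj(W,np.array([.455,.1125,z])+.01*np.stack([np.cos(th),np.sin(th),0*th],1))]])
```

```text
tcp [0.45679116 0.11178415 0.17729405] [ 0.30809334 -0.03015696 -1.54464762]
sc [0.45434705 0.10856652 0.11886116] [0.45187083 0.10915717 0.09021019] [-0.00247622  0.00059065 -0.02865097] [-0.3  0.3 -0.2 -0.3] [-0.4  0.4 -0.3 -0.3]
scw [0.45361915 0.11049843 0.11925736] [0.45069947 0.11239691 0.09090009] [-0.00291968  0.00189848 -0.02835726] [-0.7 -0.1 -0.8  0.2  0.4] [-1.1 -0.3 -1.3  0.4  0.7]
(0, 0, 0) rim minrow 195.78784763862964 meas 198.6
(0, 0, 0.005) rim minrow 197.70830795075116 meas 198.6
(-0.003, 0, 0) rim minrow 199.36161883632835 meas 198.6
0.09 wrist ring of plunger top, crop bbox [[74.0, 119.0, 188.0, 228.0]]
0.095 wrist ring of plunger top, crop bbox [[73.0, 127.0, 189.0, 237.0]]
0.1 wrist ring of plunger top, crop bbox [[72.0, 135.0, 190.0, 247.0]]
```

servo_tool --series '[[[-0.0015,0.0019,0.002],0,1],[[-0.0015,0.0019,0.006],0,1],[[-0.0015,0.0019,0.01],0,1],[[-0.0015,0.0019,0.014],0,1],[[-0.0015,0.0019,0.017],0,1],[[-0.0015,0.0019,0.018],0,1],[[-0.0015,0.0019,0.018],0,1],[[-0.0015,0.0019,0.018],0,1]]'

```text
time: 9.52
position: [0.4548, 0.1131, 0.1594]
tcp_rot: [180.0, 0.0, -83.6]
ft_force: [-0.1, -0.2, -2.2]
width: 0.189
```

Run:
```python
from h import *
s=state();print(s["position"],s["tcp_rot"],s["width"],s["ft_force"])
a=read_camera("wrist");b=read_camera("side");c=read_camera("scene")
for n,i in(("w6",a),("s6",b),("c6",c)):cv2.imwrite(f"pics/{n}f.png",i)
k=lambda i,x,y,w,h:cv2.resize(i[y:y+h,x:x+w],(266,600),interpolation=cv2.INTER_CUBIC)
cv2.imwrite("pics/k6.png",np.hstack([k(a,290,160,53,120),k(b,290,130,27,60),k(c,250,175,27,60)]))
```

```text
[0.45478187 0.1130807  0.15939031] [ 1.79952021e+02  4.78316572e-02 -8.35916631e+01] 0.18864594221094036 [-0.07101051 -0.17729158 -2.20112112]
```

View pics/k6.png

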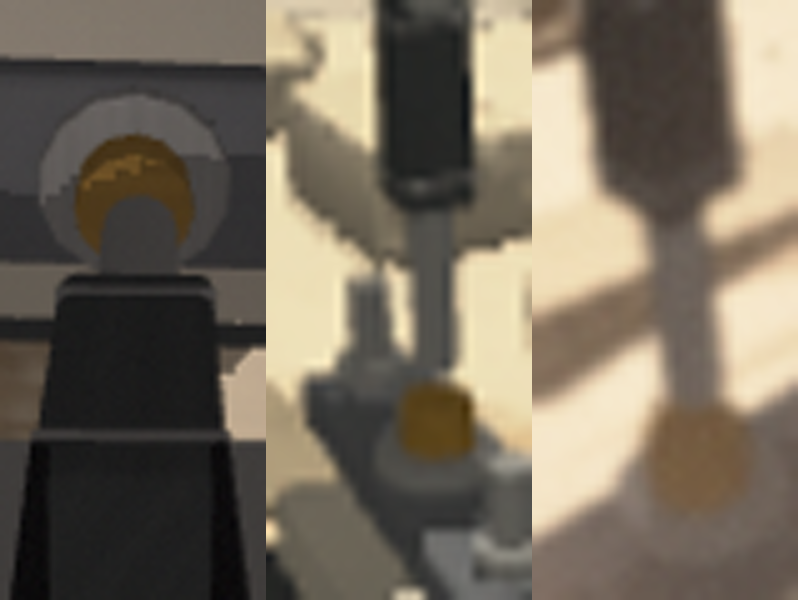

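All three views agree that the punch is over the plunger's middle within about 1 mm, with roughly 10 mm still to go.

servo_tool --series '[[[0,0,0.001],0,1],[[0,0,0.0025],0,1],[[0,0,0.004],0,1],[[0,0,0.0055],0,1],[[0,0,0.007],0,1],[[0,0,0.007],0,1],[[0,0,0.007],0,1]]'

```text
time: 10.55
position: [0.4548, 0.1131, 0.1524]
tcp_rot: [179.9, 0.0, -83.6]
ft_force: [0.8, -0.5, -1.2]
width: 0.189
```

servo_tool --series '[[[0,0,0.0005],0,1],[[0,0,0.001],0,1],[[0,0,0.0015],0,1],[[0,0,0.002],0,1],[[0,0,0.002],0,1],[[0,0,0.002],0,1]]'

```text
time: 11.3
position: [0.4552, 0.1131, 0.1509]
tcp_rot: [-180.0, 0.0, -83.6]
ft_force: [-0.6, -0.7, 5.3]
width: 0.191
```

servo_tool --series '[[[0,0,0.001],0,1],[[0,0,0.0015],0,1],[[0,0,0.002],0,1],[[0,0,0.0025],0,1],[[0,0,0.003],0,1],[[0,0,0.003],0,1],[[0,0,0.003],0,1]]'

```text
time: 12.18
position: [0.4558, 0.1132, 0.1486]
tcp_rot: [-179.9, 0.0, -83.6]
ft_force: [-0.6, 0.1, 7.6]
width: 0.19
```

servo_tool --series '[[[0,0,0.001],0,1],[[0,0,0.0015],0,1],[[0,0,0.002],0,1],[[0,0,0.0025],0,1],[[0,0,0.003],0,1],[[0,0,0.0035],0,1],[[0,0,0.0035],0,1],[[0,0,0.0035],0,1]]'

```text
time: 13.18
position: [0.4565, 0.1133, 0.1461]
tcp_rot: [-179.7, 0.0, -83.6]
ft_force: [-1.1, 0.6, 10.0]
width: 0.189
```

Run:
```python
from h import *
for i in range(4):
    s=state();print(s["time"],s["position"].round(5),s["ft_force"].round(2));read_camera("side")
```

```text
13.175 [0.45653 0.11328 0.14609] [-1.11  0.59  9.97]
13.225 [0.45655 0.11326 0.14607] [-0.92  1.05 10.48]
13.275 [0.45654 0.1133  0.14608] [-0.81 -0.44 10.14]
13.325 [0.45654 0.11328 0.14607] [ 0.02 -0.65 10.4 ]
```

The force is steady at about 12 N. The arm yields about 12 N/mm and drifts a little in +x under load, so I'll offset that and press on.

servo_tool --series '[[[0,0.0004,0.0006],0,1],[[0,0.0006,0.001],0,1],[[0,0.0008,0.0014],0,1],[[0,0.0008,0.0018],0,1],[[0,0.0008,0.0018],0,1],[[0,0.0008,0.0018],0,1],[[0,0.0008,0.0018],0,1]]'

```text
time: 14.25
position: [0.4565, 0.1133, 0.1453]
tcp_rot: [-179.6, 0.0, -83.6]
ft_force: [-0.5, -0.6, 10.9]
width: 0.185
```

Run:
```python
from h import *
for i in range(6):
    s=state();print(s["time"],s["position"].round(5),s["tcp_rot"].round(2),s["ft_force"].round(2));read_camera("side")
```

```text
14.25 [0.4565 0.1133 0.1453] [-1.7961e+02  5.0000e-02 -8.3590e+01] [-0.54 -0.64 10.91]
14.3 [0.45652 0.11329 0.14529] [-1.7961e+02  5.0000e-02 -8.3590e+01] [-1.04 -0.59 11.87]
14.35 [0.45654 0.11327 0.14532] [-1.796e+02  5.000e-02 -8.359e+01] [-1.09  0.02 11.39]
14.4 [0.45653 0.11328 0.14528] [-1.7961e+02  4.0000e-02 -8.3590e+01] [-1.18 -0.41 11.44]
14.45 [0.45651 0.11328 0.14529] [-1.7961e+02  5.0000e-02 -8.3590e+01] [-2.07 -0.5  10.71]
14.5 [0.45653 0.11329 0.14529] [-1.7961e+02  5.0000e-02 -8.3590e+01] [-0.97  0.13 11.32]
```

servo_tool --series '[[[0,0.0004,0.0008],0,1],[[0,0.0006,0.0013],0,1],[[0,0.0006,0.0017],0,1],[[0,0.0006,0.0019],0,1],[[0,0.0006,0.0019],0,1],[[0,0.0006,0.0019],0,1],[[0,0.0006,0.0019],0,1],[[0,0.0006,0.0019],0,1]]'

```text
time: 15.55
position: [0.4573, 0.1134, 0.1451]
tcp_rot: [-179.4, 0.0, -83.6]
ft_force: [-1.4, -0.4, 18.1]
width: 0.189
```

Run:
```python
from h import *
F=[]
for i in range(20):
    s=state();F.append(s["ft_force"]);read_camera("side")
print(s["time"],s["position"].round(5),s["tcp_rot"].round(2),np.mean(F,0),np.array(F)[:,2].round(1))
```

```text
16.5 [0.45737 0.11339 0.14516] [-1.7936e+02  4.0000e-02 -8.3590e+01] [-1.17018197 -0.02807421 19.25033368] [18.1 19.8 20.1 19.4 19.3 19.6 19.1 18.8 19.2 18.7 19.3 19.  18.3 19.6
 19.3 19.4 19.2 20.1 19.3 19.3]
```

Fully down, but the force reads about 21 N with the punch's weight allowed for. I'll ease to about 17 N and hold.

servo_tool --series '[[[0,0.0007,0.00135],0,1],[[0,0.0007,0.00135],0,1],[[0,0.0007,0.00135],0,1],[[0,0.0007,0.00135],0,1]]'

```text
time: 17.05
position: [0.4577, 0.1134, 0.1452]
tcp_rot: [-179.2, 0.0, -83.6]
ft_force: [-1.2, -0.1, 15.9]
width: 0.186
```

Run:
```python
from h import *
F=[]
for i in range(28):
    s=state();F.append(s["ft_force"]);a=read_camera(("side","scene")[i%2])
    cv2.imwrite(f"pics/p{i%2}.png",a)
print(s["time"],s["position"].round(5),s["tcp_rot"].round(2),np.mean(F,0),np.array(F)[:,2].round(1))
w=read_camera("wrist");b=cv2.imread("pics/p0.png");c=cv2.imread("pics/p1.png")
k=lambda i,x,y,w,h:cv2.resize(i[y:y+h,x:x+w],(266,600),interpolation=cv2.INTER_CUBIC)
cv2.imwrite("pics/k7.png",np.hstack([k(w,290,160,53,120),k(b,290,130,27,60),k(c,250,175,27,60)]))
```

```text
18.4 [0.45767 0.11343 0.14518] [-1.7919e+02  4.0000e-02 -8.3590e+01] [-1.44283953 -0.23140523 16.0017409 ] [15.9 16.  15.4 16.6 15.7 16.3 16.7 16.6 15.8 15.7 15.1 15.6 15.8 15.9
 16.  16.2 16.2 16.1 15.5 16.4 15.5 16.4 16.3 14.8 16.7 16.3 16.3 16.3]
```

View pics/k7.png

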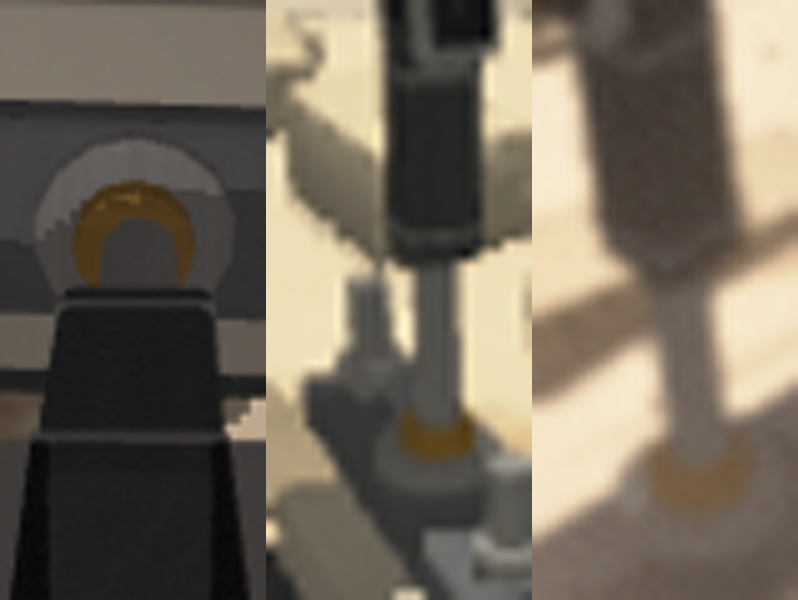

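The picture shows the plunger down to its bush with the punch in the middle of it. I held about 18 N for 1.4 s. Now I lift straight off.

servo_tool --series '[[[0,0,-0.001],0,1],[[0,0,-0.003],0,1],[[0,0,-0.007],0,1],[[0,0,-0.013],0,1],[[0,0,-0.021],0,1],[[0,0,-0.03],0,1],[[0,0,-0.04],0,1],[[0,0,-0.05],0,1],[[0,0,-0.06],0,1],[[0,0,-0.068],0,1],[[0,0,-0.07],0,1],[[0,0,-0.07],0,1]]'

```text
time: 20.0
position: [0.4566, 0.1133, 0.2151]
tcp_rot: [-179.2, 0.0, -83.6]
ft_force: [0.5, -0.0, -2.9]
width: 0.188
```

Run:
```python
from h import *
s=state();print(s["time"],s["position"],s["tcp_rot"],s["ft_force"],s["width"])
cv2.imwrite("pics/s8.png",read_camera("side"))
Rm=R.from_euler("xyz",s["tcp_rot"],degrees=True).as_matrix()
for t in([.4870,-.2445,.2116],[.4865,-.244,.2116]):print(Rm.T@(np.array(t)-s["position"]))
```

```text
20.0 [0.45664007 0.11325892 0.2151318 ] [-1.79190591e+02  4.35974390e-02 -8.35912526e+01] [ 0.48965876 -0.03341151 -2.8921123 ] 0.18804630273175357
[0.35891462 0.00980814 0.00312046]
[0.35836193 0.01024917 0.00311465]
```

servo_tool --series '[[[0.02,0,0],0,1],[[0.055,0.001,0],0,1],[[0.095,0.002,0],0,1],[[0.135,0.0035,0],0,1],[[0.175,0.005,0],0,1],[[0.215,0.006,0],0,1],[[0.255,0.007,0],0,1],[[0.295,0.008,0],0,1],[[0.325,0.009,0],0,1],[[0.348,0.01,0],0,1],[[0.3586,0.01,0],0,1],[[0.3586,0.01,0],0,1]]'

```text
time: 21.55
position: [0.4866, -0.2442, 0.2143]
tcp_rot: [-179.2, 0.1, -83.6]
ft_force: [-0.2, 0.2, -1.6]
width: 0.192
```

Run:
```python
from h import *
s=state();print(s["time"],s["position"],s["tcp_rot"],s["ft_force"],s["width"])
Rm=R.from_euler("xyz",s["tcp_rot"],degrees=True).as_matrix()
for z in(.135,.11,.09,.072):print(z,(Rm.T@(np.array([.4867,-.2443,z])-s["position"])).round(4))
a=read_camera("wrist");b=read_camera("side")
cv2.imwrite("pics/w9f.png",a);cv2.imwrite("pics/s9f.png",b)
k=lambda i,x,y,w,h:cv2.resize(i[y:y+h,x:x+w],(400,600),interpolation=cv2.INTER_CUBIC)
cv2.imwrite("pics/k9.png",np.hstack([k(a,240,160,160,240),k(b,320,90,120,180)]))
```

```text
21.55 [ 0.48664093 -0.24421121  0.21431968] [-1.79226440e+02  6.59331062e-02 -8.36153127e+01] [-0.15852565  0.160494   -1.60118119] 0.19232532272824246
0.135 [0.0002 0.001  0.0793]
0.11 [0.0002 0.0014 0.1043]
0.09 [0.0002 0.0016 0.1243]
0.072 [0.0003 0.0019 0.1423]
```

The picture limit is reached, so I'll check in code whether the punch shifted in the grip, comparing the same camera-to-gripper view before and after the press.

Run:
```python
from h import *
a,b=cv2.imread("pics/w3f.png",0),cv2.imread("pics/w9f.png",0)
for n,(x,y,w,h) in {"tip":(305,194,26,20),"handle":(296,210,44,20),"topedge":(296,238,44,18)}.items():
    r=cv2.matchTemplate(cv2.resize(b[y-12:y+h+12,x-12:x+w+12],None,fx=4,fy=4,interpolation=2),cv2.resize(a[y:y+h,x:x+w],None,fx=4,fy=4,interpolation=2),cv2.TM_CCOEFF_NORMED)
    _,m,_,l=cv2.minMaxLoc(r);print(n,m,l[0]/4-12,l[1]/4-12)
# vertical edge profile down column of shank
print(a[190:222,317].tolist());print(b[190:222,317].tolist())
```

```text
tip 0.9250874519348145 0.25 0.25
handle 0.9873605370521545 0.25 0.0
topedge 0.9987183213233948 0.0 0.0
[44, 47, 48, 49, 50, 49, 49, 50, 50, 62, 60, 59, 61, 61, 61, 60, 60, 61, 61, 60, 60, 61, 61, 59, 51, 28, 31, 46, 55, 28, 27, 27]
[43, 45, 48, 49, 50, 48, 49, 47, 49, 57, 60, 60, 60, 59, 60, 61, 60, 60, 59, 60, 60, 60, 60, 60, 56, 26, 31, 45, 54, 27, 28, 29]
```

servo_tool --series '[[[0.0002,0.0003,0.015],0,1],[[0.0002,0.0005,0.035],0,1],[[0.0002,0.0008,0.055],0,1],[[0.0002,0.001,0.075],0,1],[[0.0002,0.0012,0.087],0,1],[[0.0002,0.0013,0.096],0,1],[[0.0002,0.0014,0.104],0,1],[[0.0002,0.0015,0.111],0,1],[[0.0002,0.0016,0.118],0,1],[[0.0002,0.0017,0.124],0,1],[[0.0002,0.0018,0.129],0,1],[[0.0002,0.0018,0.129],0,1]]'

```text
time: 23.15
position: [0.4864, -0.2434, 0.0852]
tcp_rot: [-179.2, 0.1, -83.6]
ft_force: [0.5, 0.1, -2.4]
width: 0.184
```

servo_tool --series '[[[0.0003,0.0001,0.003],0,1],[[0.0006,0.0001,0.006],0,1],[[0.0006,0.0001,0.009],0,1],[[0.0006,0.0001,0.012],0,1],[[0.0006,0.0001,0.0135],0,1],[[0.0006,0.0001,0.0145],0,1],[[0.0006,0.0001,0.0145],0,1],[[0.0006,0.0001,0.0145],0,1]]'

```text
time: 24.15
position: [0.4866, -0.244, 0.0707]
tcp_rot: [-179.2, 0.1, -83.6]
ft_force: [-0.4, -0.1, -1.2]
width: 0.187
```

servo_tool --series '[[[0,0,0.0005],0,1],[[0,0,0.001],0,1],[[0,0,0.001],0,1]]'

```text
time: 24.52
position: [0.4871, -0.2443, 0.0704]
tcp_rot: [-179.2, 0.0, -83.6]
ft_force: [-0.6, -0.0, 5.6]
width: 0.189
```

servo_tool --series '[[[0,0,0],0,0.6],[[0,0,0],0,0.5],[[0,0,0],0,0.3],[[0,0,0],0,0.1],[[0,0,0],0,0],[[0,0,0],0,0],[[0,0,0],0,0]]' --squeeze 30

```text
time: 25.4
position: [0.4871, -0.2443, 0.0704]
tcp_rot: [-179.2, 0.0, -83.6]
ft_force: [0.0, -0.4, 0.2]
width: 0.496
```

Seated: contact at the original height, then released. I'll retreat straight up along world z, where the 0.8° tilt means about 1 mm of tool-y per 70 mm, and check with the pictures in code.

servo_tool --series '[[[0,0,-0.01],0,0],[[0,-0.0003,-0.025],0,0],[[0,-0.0006,-0.045],0,0],[[0,-0.0009,-0.065],0,0],[[0,-0.0012,-0.085],0,0],[[0,-0.0015,-0.105],0,0],[[0,-0.002,-0.125],0,0],[[0,-0.002,-0.145],0,0],[[0,-0.002,-0.161],0,0],[[0,-0.002,-0.161],0,0],[[0,-0.002,-0.161],0,0]]'

```text
time: 26.78
position: [0.4866, -0.2442, 0.2314]
tcp_rot: [-179.2, 0.0, -83.6]
ft_force: [-0.7, -0.4, -0.2]
width: 0.497
```

Run:
```python
from h import *
s=state();print(s["time"],s["position"],s["ft_force"],s["width"],np.abs(s["joint_vel"]).max())
P=par("wrist",s);w=read_camera("wrist");b=read_camera("side");c=read_camera("side");cv2.imwrite("pics/w10.png",w);cv2.imwrite("pics/s10.png",b)
a=cv2.imread("pics/side0.png")
def m(n,x,y,W,H,pad=8):
    r=cv2.matchTemplate(cv2.resize(b[y-pad:y+H+pad,x-pad:x+W+pad],None,fx=4,fy=4,interpolation=2),cv2.resize(a[y:y+H,x:x+W],None,fx=4,fy=4,interpolation=2),cv2.TM_CCOEFF_NORMED)
    _,v,_,l=cv2.minMaxLoc(r);print(n,round(v,3),l[0]/4-pad,l[1]/4-pad)
m("punch",362,232,20,38);m("scriber",350,222,18,24);m("stand",334,228,64,72);m("plunger",300,166,14,16);m("fixture",284,155,55,58)
# dark handle top face in wrist view near prediction
pc=proj(P,[[.486,-.2445,.114]])[0];print("pred top",pc)
x,y=pc.round().astype(int);g=w[y-30:y+40,x-30:x+30].max(2);mk=(g<75).astype(np.uint8)
n,_,st,ce=cv2.connectedComponentsWithStats(mk);
for i in range(1,n):
    if st[i,4]>60:print(st[i],ce[i]+[x-30,y-30])
```

```text
26.775 [ 0.48655712 -0.24418365  0.23135331] [-0.66978719 -0.44129688 -0.21170667] 0.4972774005925041 0.671409936533259
punch 0.895 0.0 0.0
scriber 0.915 0.0 -0.25
stand 0.872 0.0 0.0
plunger 0.882 0.0 0.25
fixture 0.975 0.0 0.0
pred top [317.19669776 186.23697668]
[   0    9   45   39 1137] [308.88038698 185.01407212]
```

Run:
```python
from h import *
for f in("side0","s10"):
    h=cv2.cvtColor(cv2.imread(f"pics/{f}.png")[160:185,298:318],cv2.COLOR_BGR2HSV);m=(h[...,1]>150)&(h[...,0]>8)&(h[...,0]<25);r=np.where(m.any(1))[0]+160;print(f,m.sum(),r.min(),r.max())
s=state();print(s["time"],s["ft_force"].round(1),np.abs(s["joint_vel"]).max())
sign_off()
```

```text
side0 41 169 175
s10 27 171 175
26.925 [-1. -0.  0.] 0.16943681882297265
the job is handed in; nothing more can be done
```

The punch is back in its own socket, released, and the job was handed in at about 27 s of the 64 s allowed.

- **Pressing:** I pressed the plunger until its solid stop. That reading came to about 21 N once the punch's weight is allowed for, above the intended 17 N but under 25 N. I then eased to about 18 N and held it for roughly 1.4 s.
- **Tilt and centring:** the tool stayed within 1° of upright. Under load the arm crept about 3 mm in x, some of it real sliding. The last picture during the hold still showed the punch near the middle of the plunger.
- **Returning:** I lifted the punch straight off and lowered it into its socket until it touched at the same height it was taken from. I then opened the fingers and moved clear.

Last checks, all from image code because the picture limit was reached:
- **Punch and scriber:** in the side view the punch matches its starting place with no shift, and the scriber to within 0.25 pixel. The match scores were about 0.9, not exact.
- **Plunger:** its brass top is 2 pixels lower than at the start, which fits about 6 mm down. A template match on the plunger showed almost no shift, but I think that patch mostly contained the fixed bush.
- **Wrist:** no outside load showed on the gripper at the end. My attempt to outline the punch in the wrist view also picked up other dark areas, so it confirmed nothing.

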